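# Pack a valve service kit into its tray box

## Robot

A 6-joint arm with a two-finger parallel gripper is mounted at the origin on the work surface. World frame = base frame: x ahead of the robot, y to its left, z up, the work surface at z = 0. Lengths are in mm, angles in rad, forces in N, time in s.
With the tool pointing down it reaches from about 350 to 875 mm from the base axis. Payload 4.2 kg.
Tool frame: the origin (TCP) lies midway between the tips of the shut fingers; the grasp point (between the pads) lies 19 mm behind it (arm.tcp_to_grasp is the distance from the TCP to the grasp point, in mm); z points along the fingers, y is the line along which they close (so a half turn about z gives the same grasp; the last joint's range is limited). The gripper opens to 85 mm and grips with 20 to 120 N. Pads are 22 mm wide; open, the fingers measure 114 mm over their backs; the gripper's body (76 mm by 85 mm) begins 54 mm behind the grasp point. The pads swing forward as they close: fully open they stand 13 mm farther back than shut.
Start: joints at [-0.979, 0.385, 0.008, 0, -1.194, -0.259], TCP at [204.197, -590.68, 231.312] pointing down, gripper open.
Joint ranges: [-3.14, 3.14], [-1.21, 2.06], [-1.07, 1.41], [-3.16, 2.05], [-2.99, -0.16], [-3.1, 3.1]. Speed limits (rad/s): [2.79, 2.79, 3.14, 3.14, 3.14, 3.14].

## Interface

Orientations are given as a unit quaternion [x, y, z, w].
In Python, from bench import arm, get_image gives the robot as it stands.
- The arm moves only by the tool drive_tool, never from a script. Its argument "deltas" is a list of rows, each a list of 2 entries, a list of its own where there are three numbers: the shift along the tool's x, y, z in cm, then the turn, a rotation vector about the tool's x, y, z in degrees. In form: [[[x, y, z], [ax, ay, az]], ...]. A call has 1 to 12 rows; each row shifts and turns the commanded pose from where the row before left it, along the tool's axes as they then stand; what a row does not reach is not made up. A row lasts 1/10 s, in which the tool goes at most 50 mm and 8.59 degrees, less where a joint would pass 70% of its speed; a pose out of reach is approached as far as the arm can. A call with a gripper value outside its range is refused whole. "claw" is the finger opening in cm, from 0 to 8.54, set as the call begins (left out, the last holds). The fingers move at their own pace and stop on an object; the grip force is fixed at half the most. Time passes only in rows, so rows that do not move let the fingers close. It gives the time, the measured TCP pose, the force, the opening and the grip force at its end, in the units of the state.
- arm.read_state(): the state, without advancing time (a new reading comes with each control period).
- get_image(name): name is "scene" or "side" or "wrist"; returns a dict with "img" (480x640x3 uint8, red, green, blue), "fx", "fy", "cx", "cy" (pixels), "eye" and "orientation" of the camera in the world; the wrist camera has in their place "mount" (4x4, takes a point from camera to tool coordinates, whose origin is the TCP and whose axes are the flange's). Camera axes: x right, y down, z forward; pixel columns grow to the right and rows downward; lengths in mm; the calibration is good to about 2 mm. A picture is of the moment at which its call begins: read the wrist's pose just before it. There is no depth.
- arm.job_done(): hands the job in; it is judged then, once.
The state is a dict: "clock": time; "joints": joint angles; "joint_vel": joint speeds; "joint_efforts": joint torques, N m; "position": TCP position; "ee_rot": TCP orientation; "contact_force": force on the tool from outside, world axes, zero at the start; "wrist_torque": the same for the moment, N m; "gripper_width": finger opening in mm; "grasp_force": force on a finger pad.
Only numpy, scipy, OpenCV 4.12 (cv2) and the standard library are available. Lean on these libraries where they do the work, as an engineer would, in place of code of your own. Each camera call takes 0.05 s, during which the arm holds its last target. There are 200 camera calls.

## Task

Pack the service kit into the small open cardboard box: the long aluminium manifold block, the solenoid valve, and the wide, tall filter canister from the grey parts bin. They only just fit: stand all three upright, as they stand now, side by side and flat down on the floor of the box, setting each one down gently instead of dropping it. Leave the other parts in the bin and the other things on the bench where they are.

Things in the scene. Friction and masses are not known exactly. Their poses are not given: they have to be found in the camera images.
- box: Shallow open cardboard box (stiff walls), fixed to the bench: 96 (its x) by 128 (its y) by 30 high outside, walls and floor 5 thick, so 86 by 118 inside and 25 deep. Origin at the centre of its underside on the bench; z up. The kit fits with the manifold along one 118 side and the valve and canister in a row along the other.
- box_in (a point): Centre of the inner floor of the cardboard box, 5 above the bench; axes as the box's.
- manifold: Manifold block, a plain aluminium bar 36 (its x) by 112 (its y) by 46 high with four dark ports in a row on top; about 0.4 kg. Stands on the bench. Origin at the centre of its underside; z up.
- valve: Solenoid valve: brass base 40 (its x) by 62 (its y) by 32 high, on it a black coil block 40 (x) by 46 (y), 78 high in all; about 0.3 kg. Stands on the bench. Origin at the centre of its underside; z up.
- bin: Open grey plastic parts bin, fixed to the bench: 190 (its x) by 170 (its y) by 45 high outside, walls and floor 5 thick. Origin at the centre of its underside; z up.
- canister: The wanted filter canister, the only part in the bin that is both wide and tall: upright aluminium cylinder 44 in diameter, 80 high, with a white band near the foot, standing on the bin floor (5 above the bench). Origin at the centre of its underside; z up.
- canister_short: Bystander in the bin: canister as wide as the wanted one, 44 in diameter, but only 36 high. Origin at the centre of its underside.
- canister_slim: Bystander in the bin: canister as tall as the wanted one, 80, but only 26 in diameter. Origin at the centre of its underside.
- fitting: Bystander in the bin: square brass fitting 34 by 34 by 26 high with a stub on top, 36 high in all. Origin at the centre of its underside.
- screwdriver: Bystander: screwdriver 160 long lying on the bench. Origin at its middle, on the bench.
- tape_roll: Bystander: roll of clear tape lying flat, 90 in diameter, 22 high. Origin at the centre of its underside.
- wrench: Bystander: open-ended wrench lying on the bench. Origin at its middle, on the bench.
- jar: Bystander: closed jar 60 in diameter, 70 high. Origin at the centre of its underside.
Mind the look-alikes: they are no part of the job. What is shaped like the canister but blue or purple is not meant. Leave any pink look-alike of the valve alone.

How it is judged (in metres and radians):
At the end, for the whole second after the job is handed in: Manifold, valve and canister are all inside the cardboard box, their undersides within 4 mm of its inner floor, upright within 5 degrees, and at rest (x of manifold in the frame of box_in between -0.029 and 0.029 m and y of manifold in the frame of box_in between -0.01 and 0.01 m and z of manifold in the frame of box_in between -0.004 and 0.004 m and angle between each of manifold, valve, canister's own z axis and vertical below 0.09 rad and linear speed of each of manifold, valve, canister below 0.02 m/s and x of valve in the frame of box_in between -0.027 and 0.027 m and y of valve in the frame of box_in between -0.032 and 0.032 m and z of valve in the frame of box_in between -0.004 and 0.004 m and x of canister in the frame of box_in between -0.025 and 0.025 m and y of canister in the frame of box_in between -0.041 and 0.041 m and z of canister in the frame of box_in between -0.004 and 0.004 m); the robot touches nothing.
It fails at once if another part in the bin is moved by more than 30 mm (distance of any of canister_short, canister_slim, fitting from where it was at the start of the episode above 0.03 m).
It fails at once if another thing on the bench is moved by more than 30 mm (distance of any of screwdriver, tape_roll, wrench, jar from where it was at the start of the episode above 0.03 m).
It fails at once if the manifold, valve or canister is dropped: out of the fingers it moves faster than 0.5 m/s (a fall of about 13 mm) ((contact force between the fingers and manifold below 0.1 N and linear speed of manifold above 0.5 m/s) or (contact force between the fingers and valve below 0.1 N and linear speed of valve above 0.5 m/s) or (contact force between the fingers and canister below 0.1 N and linear speed of canister above 0.5 m/s)).
It also fails if it takes over 72 s, if anything falls off the work surface, if the arm or the gripper's body presses on something with over 40 N, if the wrist force passes 120 N, or if a joint passes its speed limit or range.

## Working session

There is one attempt and no reset: what is moved stays moved. The work goes in short steps, Python scripts to look and compute and a tool call to move; the robot and the scene stay as the last step left them, time stands still between calls to the robot, and variables do not carry over. Pictures are saved under pics/ and viewed, at most 11 in all, crops included, and the job is handed in when it is done.

Besides the shell and the picture viewer there is one more tool, called as name([rows], argument=value, ...), one row to a line, values as JSON. drive_tool: Moves the arm, as the interface text tells. Its arguments: {"type":"object","properties":{"deltas":{"type":"array"},"claw":{"type":"number"}},"required":["deltas"]}

```bash
ls; mkdir -p pics
python3 - <<'E'
from bench import arm,get_image
import cv2,json
print(arm.read_state())
for n in("scene","side","wrist"):
    d=get_image(n); cv2.imwrite(f"pics/{n}0.png",d["img"][:,:,::-1])
    print(n,{k:v for k,v in d.items() if k!="img"})
E
```

```text
pics
{'clock': 0.0, 'joints': array([-9.79421408e-01,  3.85538393e-01,  6.58669355e-03, -4.97473899e-04,
       -1.19402878e+00, -2.58576139e-01]), 'joint_vel': array([-9.90848120e-04,  6.89706066e-05, -9.05635107e-04, -7.25828879e-04,
        2.93727927e-04,  1.26475329e-03]), 'joint_efforts': array([ 4.77900212e-04, -3.92293525e+01,  1.88400525e+01,  4.18601856e+00,
       -4.64025172e-03,  3.90883017e-06]), 'position': array([ 203.97797109, -590.1307918 ,  230.21748512]), 'ee_rot': array([-1.65541950e-01,  9.86202118e-01,  1.09025304e-03, -2.39635374e-04]), 'contact_force': array([ 0.73412474,  0.48741841, -0.12612607]), 'wrist_torque': array([ 0.01534984, -0.04158628,  0.07357122]), 'grasp_force': 0.0, 'gripper_width': 85.67840061703961}
scene {'fx': 433.15049018271714, 'fy': 433.15049018271714, 'cx': 322.80069956716704, 'cy': 242.71170787339378, 'eye': array([1185.68825472,  -65.40890574,  873.51801803]), 'orientation': array([ 0.7061297 ,  0.63096324, -0.21958143, -0.23462786])}
side {'fx': 477.56995711327437, 'fy': 477.56995711327437, 'cx': 311.51995510183633, 'cy': 239.62558305048796, 'eye': array([171.59685185, 807.77423401, 619.09784425]), 'orientation': array([-0.1818816 ,  0.85604278, -0.47025462,  0.11388781])}
wrist {'fx': 344.50663626510493, 'fy': 344.50663626510493, 'cx': 323.55359877977025, 'cy': 238.46459630818643, 'mount': array([[ 7.13451047e-04, -9.50049402e-01, -3.12098741e-01,
         7.90760292e+01],
       [ 9.99999394e-01,  9.39604024e-04, -5.74240146e-04,
        -5.32786082e-01],
       [ 8.38805741e-04, -3.12098142e-01,  9.50049497e-01,
        -1.42946709e+02],
       [ 0.00000000e+00,  0.00000000e+00,  0.00000000e+00,
         1.00000000e+00]])}
```

View pics/scene0.png

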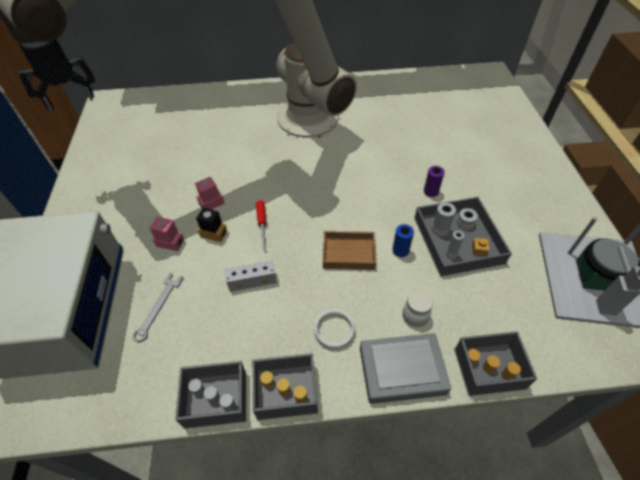

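View pics/side0.png

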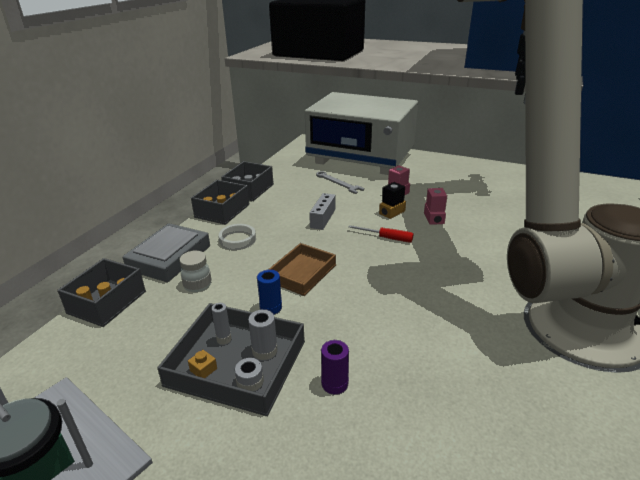

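The scene view shows the manifold at (251,276), the valve (black/brass) at (210,224), the box at (349,250), and the bin at (461,235). The wide, tall canister is at about (446,217); the short one is at (468,218), the slim one at (456,243) and the fitting at (481,245). The side view agrees: tall and wide at (262,335), slim at (221,324), short at (248,374).

```bash
cat > h.py <<'E'
import numpy as np,cv2
from scipy.spatial.transform import Rotation as R
from bench import arm,get_image
def shot(n,save=None):
    s=arm.read_state(); d=get_image(n)
    if n=="wrist":
        T=np.eye(4);T[:3,:3]=R.from_quat(s["ee_rot"]).as_matrix();T[:3,3]=s["position"]
        M=T@d["mount"];d["Rm"]=M[:3,:3];d["eye"]=M[:3,3]
    else: d["Rm"]=R.from_quat(d["orientation"]).as_matrix()
    d["s"]=s
    if save: cv2.imwrite(f"pics/{save}.png",d["img"][:,:,::-1]); np.savez(f"pics/{save}.npz",**{k:d[k] for k in("img","fx","fy","cx","cy","Rm","eye")})
    return d
def cast(d,uv,z):
    uv=np.atleast_2d(uv).astype(float)
    r=np.c_[(uv[:,0]-d["cx"])/d["fx"],(uv[:,1]-d["cy"])/d["fy"],np.ones(len(uv))]@d["Rm"].T
    return d["eye"]+r*((z-d["eye"][2])/r[:,2])[:,None]
def proj(d,p):
    c=(np.atleast_2d(p)-d["eye"])@d["Rm"]
    return np.c_[d["cx"]+d["fx"]*c[:,0]/c[:,2],d["cy"]+d["fy"]*c[:,1]/c[:,2]]
def tri(pairs): # [(d,uv),...] nearest point to the rays
    A=0;b=0
    for d,uv in pairs:
        r=cast(d,uv,0)[0]-d["eye"];r/=np.linalg.norm(r);P=np.eye(3)-np.outer(r,r);A=A+P;b=b+P@d["eye"]
    return np.linalg.solve(A,b)
def mask(d,lo,hi):
    return cv2.inRange(cv2.cvtColor(d["img"],cv2.COLOR_RGB2HSV),np.array(lo),np.array(hi))
E
python3 - <<'E'
from h import *
np.set_printoptions(precision=1,suppress=True)
a=shot("scene");b=shot("side")
for n,u,z in [("manifold top",(250,270),46),("valve top",(208,214),78),("canister top",(446,208),85),("box",(349,248),15),("bin",(461,237),20),("slim top",(458,235),85),("short top",(468,213),41),("fit",(481,243),35),("blue",(404,229),80),("purple",(435,172),80),("jar",(420,299),70),("pinkL",(165,225),70),("pinkU",(207,185),70),("sd",(263,222),10),("box corner",(324,233),30),("box c2",(374,232),30),("box c3",(375,264),30),("box c4",(323,264),30)]:
    print(n,cast(a,u,z)[0])
for n,u,z in [("manifold top",(323,202),46),("valve top",(393,188),78),("canister top",(262,317),85),("slim",(219,308),85),("short",(248,367),41),("box",(303,266),15)]:
    print("side",n,cast(b,u,z)[0])
E
```

```text
manifold top [ 612.4 -183.9   46. ]
valve top [ 456.6 -280.9   78. ]
canister top [512.9 297.4  85. ]
box [553.8  55.9  15. ]
bin [556.5 337.3  20. ]
slim top [597.8 301.5  85. ]
short top [498.6 368.1  41. ]
fit [591.2 372.5  35. ]
blue [561.6 183.4  80. ]
purple [381.6 306.5  80. ]
jar [745.5 177.9  70. ]
pinkL [ 472.6 -385.4   70. ]
pinkU [ 346.8 -291.1   70. ]
sd [ 439.7 -154.3   10. ]
box corner [511.2  -1.5  30. ]
box c2 [522.8 122.8  30. ]
box c3 [618.8 107.8  30. ]
box c4 [604.4 -14.1  30. ]
side manifold top [ 615.  -192.2   46. ]
side valve top [ 455.6 -273.8   78. ]
side canister top [513.9 294.4  85. ]
side slim [593.9 303.4  85. ]
side short [502.9 365.7  41. ]
side box [559.2  45.9  15. ]
```

drive_tool([
  [[-2.0,1.1,0],[0,0,0]],
  [[-4.0,2.2,0],[0,0,0]],
  [[-4.0,2.2,0],[0,0,0]],
  [[-4.0,2.2,0],[0,0,0]],
  [[-4.0,2.2,0],[0,0,0]],
  [[-4.0,2.2,0],[0,0,0]],
  [[-4.0,2.2,0],[0,0,0]],
  [[-4.0,2.2,0],[0,0,0]],
  [[-4.0,2.2,0],[0,0,0]],
  [[-4.0,2.2,0],[0,0,0]],
  [[-2.0,1.1,0],[0,0,0]],
  [[0,0,0],[0,0,0]],
], claw=8.5)

```text
clock: 1.45
position: [512.2, -249.9, 231.0]
ee_rot: [-0.168, 0.986, 0.0, 0.0]
contact_force: [0.1, 0.5, -0.1]
gripper_width: 85.2
grasp_force: 0.0
```

Run:
```python
from h import *
np.set_printoptions(precision=2,suppress=True)
d=shot("wrist","w1")
print(d["s"]["clock"],d["s"]["position"],d["s"]["ee_rot"])
print("expected px manifold,valve,box",proj(d,[[613,-187,46],[456,-278,78],[557,52,5]]))
```

```text
1.45 [ 512.22 -249.85  230.96] [-0.17  0.99  0.    0.  ]
expected px manifold,valve,box [[348.21 315.15]
 [314.85 146.43]
 [545.95 316.62]]
```

View pics/w1.png

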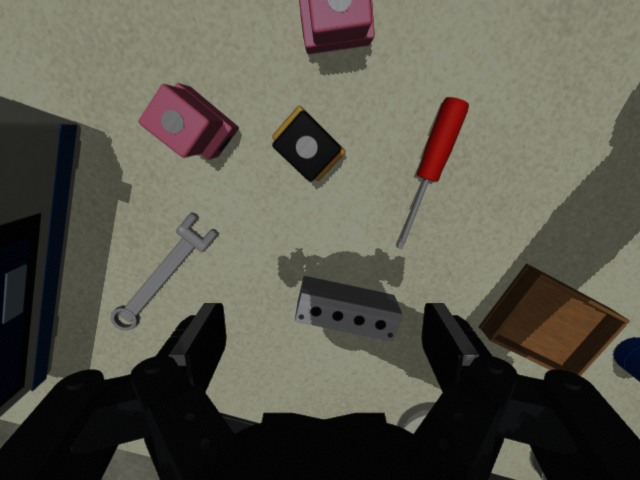

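The wrist view shows the manifold top as a bright quad around (347,316), the valve's black coil top around (308,146), and the box at (555,320). Next I'll measure them by mask.

```bash
cat >> h.py <<'E'
def rect(d,m,z,near):
    """min-area rectangle, on the plane z, of the mask blob nearest to pixel near: centre, sides, yaw of the long side"""
    n,l,st,ce=cv2.connectedComponentsWithStats(m)
    k=min((i for i in range(1,n) if st[i,4]>250),key=lambda i:np.hypot(*(ce[i]-near)))
    c=max(cv2.findContours((l==k).astype(np.uint8),cv2.RETR_EXTERNAL,cv2.CHAIN_APPROX_NONE)[0],key=len)[:,0,:]
    P=cast(d,c,z)[:,:2].astype(np.float32)
    b=cv2.boxPoints(cv2.minAreaRect(P)); e=[b[1]-b[0],b[2]-b[1]]; L=[np.linalg.norm(x) for x in e]
    v=e[int(np.argmax(L))]; return b.mean(0),sorted(L),np.degrees(np.arctan2(v[1],v[0]))%180
E
python3 - <<'E'
from h import *
np.set_printoptions(precision=1,suppress=True)
f=np.load("pics/w1.npz");d={k:f[k] for k in f}
hsv=cv2.cvtColor(d["img"],cv2.COLOR_RGB2HSV)
for p in [(347,303),(330,325),(340,295),(350,270),(306,125),(292,113),(560,320),(525,270),(600,300),(510,300)]: print(p,hsv[p[1],p[0]],end=" ")
roi=np.zeros(hsv.shape[:2],np.uint8);roi[270:350,285:410]=255
for lo in (105,115,125,135):
    m=cv2.inRange(hsv,np.array((0,0,lo)),np.array((179,40,255)))&roi
    m[:,:]=cv2.morphologyEx(m,cv2.MORPH_CLOSE,np.ones((7,7)))
    try: print("\nman",lo,rect(d,m,46,(347,316)),end="")
    except Exception as e: print(e)
roi[:]=0;roi[95:195,260:360]=255
for hi in (35,45,60):
    m=mask(d,(0,0,0),(179,255,hi))&roi; m=cv2.morphologyEx(m,cv2.MORPH_CLOSE,np.ones((15,15)))
    print("\nvalve",hi,rect(d,m,78,(308,146)),end="")
roi[:]=0;roi[250:390,465:640]=255
for s in (90,110,130):
    m=mask(d,(4,s,25),(18,255,255))&roi; m=cv2.morphologyEx(m,cv2.MORPH_CLOSE,np.ones((9,9)))
    print("\nbox",s,rect(d,m,30,(555,320)),end="")
E
```

```text
(347, 303) [110  11  67] (330, 325) [120   4  68] (340, 295) [150   8  33] (350, 270) [30 38 81] (306, 125) [ 0 11 23] (292, 113) [ 19 166 117] (560, 320) [ 14 158 100] (525, 270) [ 14 157  39] (600, 300) [ 35  23 142] (510, 300) [ 14 159  24] 
man 105 (array([ 626. , -220.3], dtype=float32), [np.float32(68.32155), np.float32(83.56199)], np.float32(19.370096))
man 115 (array([ 626.2, -220.8], dtype=float32), [np.float32(67.20166), np.float32(83.562)], np.float32(19.370117))
man 125 (array([ 626.4, -221.3], dtype=float32), [np.float32(66.081795), np.float32(83.561844)], np.float32(19.370085))
man 135 (array([ 627.3, -222.2], dtype=float32), [np.float32(63.842033), np.float32(82.41491)], np.float32(19.37011))
valve 35 (array([ 458.4, -284.3], dtype=float32), [np.float32(38.934452), np.float32(44.71001)], np.float32(65.70396))
valve 45 (array([ 458.5, -284.3], dtype=float32), [np.float32(39.067352), np.float32(45.32159)], np.float32(65.70402))
valve 60 (array([ 459.3, -282.8], dtype=float32), [np.float32(39.27756), np.float32(48.960747)], np.float32(65.70122))
box 90 (array([557.5,  42.3], dtype=float32), [np.float32(97.3693), np.float32(149.30656)], np.float32(81.49766))
box 110 (array([557.3,  42.3], dtype=float32), [np.float32(96.72142), np.float32(148.23149)], np.float32(81.86111))
box 130 (array([557.3,  42.3], dtype=float32), [np.float32(95.798256), np.float32(147.77583)], np.float32(81.721695))
```

Run:
```python
from h import *
np.set_printoptions(precision=1,suppress=True)
f=np.load("pics/w1.npz");d={k:f[k] for k in f}
hsv=cv2.cvtColor(d["img"],cv2.COLOR_RGB2HSV)
roi=np.zeros(hsv.shape[:2],np.uint8);roi[270:350,285:410]=255
for lo,s in ((45,18),(50,18),(50,25),(55,22)):
    m=cv2.inRange(hsv,np.array((0,0,lo)),np.array((179,s,120)))&roi
    m=cv2.morphologyEx(m,cv2.MORPH_OPEN,np.ones((3,3)));m=cv2.morphologyEx(cv2.copyMakeBorder(m,20,20,20,20,cv2.BORDER_CONSTANT),cv2.MORPH_CLOSE,np.ones((13,13)))[20:-20,20:-20].copy()
    r=rect(d,m,46,(347,316)); print("man",lo,s,r)
p=d["img"][90:350,255:420]; cv2.imwrite("pics/c1.png",cv2.resize(np.hstack([p,np.repeat(m[90:350,255:420,None],3,2)]),None,fx=2,fy=2)[:,:,::-1])
```

```text
man 45 18 (array([ 615.5, -186.2], dtype=float32), [np.float32(36.033844), np.float32(111.150635)], np.float32(96.28689))
man 50 18 (array([ 615.6, -186.1], dtype=float32), [np.float32(35.67717), np.float32(111.16484)], np.float32(96.15976))
man 50 25 (array([ 615.9, -187. ], dtype=float32), [np.float32(35.955925), np.float32(113.43509)], np.float32(96.225334))
man 55 22 (array([ 615.7, -186.1], dtype=float32), [np.float32(35.42444), np.float32(111.162285)], np.float32(96.182816))
```

drive_tool([
  [[0,0,0.9],[0,0,-8.5]],
  [[0,0,0.9],[0,0,-8.5]],
  [[0,0,0.9],[0,0,-8.5]],
  [[0,0,0.9],[0,0,-8.5]],
  [[0,0,0.9],[0,0,-8.5]],
  [[0,0,0.9],[0,0,-8.5]],
  [[0,0,0.9],[0,0,-8.5]],
  [[0,0,0.9],[0,0,-8.5]],
  [[0,0,0.9],[0,0,-8.5]],
  [[-1.7,-3.6,1],[0,0,0]],
  [[-1.7,-3.6,1],[0,0,0]],
  [[-1.7,-3.6,0],[0,0,0]],
])

```text
clock: 2.7
position: [612.1, -191.6, 128.9]
ee_rot: [0.74, -0.673, -0.001, 0.001]
contact_force: [0.4, -0.7, 0.5]
gripper_width: 85.2
grasp_force: 0.0
```

drive_tool([
  [[0,0,0],[0,0,0]],
  [[0,0,0],[0,0,0]],
])

```text
clock: 2.9
position: [612.5, -191.4, 129.8]
ee_rot: [0.74, -0.672, -0.001, 0.0]
contact_force: [0.6, -0.8, 0.9]
gripper_width: 85.1
grasp_force: 0.0
```

Run:
```python
from h import *
np.set_printoptions(precision=2,suppress=True)
d=shot("wrist","w2")
print(d["s"]["clock"],d["s"]["position"],d["s"]["ee_rot"],d["s"]["joints"])
print(proj(d,[[615.6,-186.2,46],[557,46,30]]))
```

```text
2.9 [ 612.47 -191.35  129.77] [ 0.74 -0.67 -0.    0.  ] [-0.05  0.5  -0.08 -0.   -0.99  0.15]
[[319.76 253.23]
 [358.01 478.72]]
```

View pics/w2.png

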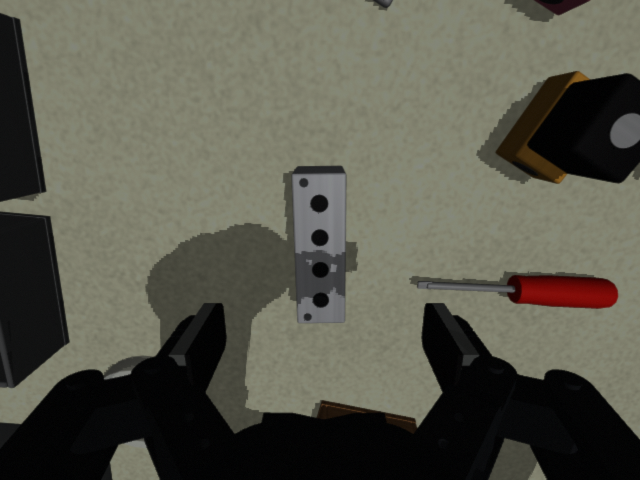

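The manifold top spans (293,173) to (346,322), upright in the image, with its dark near side face in rows 166-173. It is clear for a grasp; the box edge shows at (370,410).

Run:
```python
from h import *
np.set_printoptions(precision=1,suppress=True)
f=np.load("pics/w2.npz");d={k:f[k] for k in f}
hsv=cv2.cvtColor(d["img"],cv2.COLOR_RGB2HSV)
roi=np.zeros(hsv.shape[:2],np.uint8);roi[160:335,285:355]=255
for lo,s in ((45,14),(45,18),(50,22)):
    m=cv2.inRange(hsv,np.array((0,0,lo)),np.array((179,s,255)))&roi
    m=cv2.morphologyEx(m,cv2.MORPH_OPEN,np.ones((3,3)));m=cv2.morphologyEx(m,cv2.MORPH_CLOSE,np.ones((15,15)))
    print(rect(d,m,46,(320,250)),cv2.boundingRect(m))
print(cast(d,[(293,173),(346,173),(345,322),(298,322)],46))
```

```text
(array([ 615.7, -186.6], dtype=float32), [np.float32(35.607533), np.float32(111.63794)], np.float32(96.31316)) (292, 172, 54, 151)
(array([ 615.8, -186.6], dtype=float32), [np.float32(35.73502), np.float32(111.63605)], np.float32(96.28466)) (292, 172, 54, 151)
(array([ 615.8, -186.5], dtype=float32), [np.float32(35.84517), np.float32(111.39229)], np.float32(96.350075)) (292, 173, 54, 150)
[[ 638.2 -240.    46. ]
 [ 603.8 -243.4   46. ]
 [ 591.5 -133.1   46. ]
 [ 626.7 -129.7   46. ]]
```

drive_tool([
  [[-0.46,-0.37,2.0],[0,0,-0.8]],
  [[0,0,2.5],[0,0,0]],
  [[0,0,2.5],[0,0,0]],
  [[0,0,2.0],[0,0,0]],
  [[0,0,1.0],[0,0,0]],
  [[0,0,0.4],[0,0,0]],
  [[0,0,0],[0,0,0]],
  [[0,0,0],[0,0,0]],
])

```text
clock: 3.75
position: [616.8, -186.3, 27.6]
ee_rot: [0.745, -0.667, 0.001, -0.001]
contact_force: [-0.7, 0.1, 0.4]
gripper_width: 84.9
grasp_force: 0.0
```

drive_tool([
  [[0,0,0],[0,0,0]],
  [[0,0,0],[0,0,0]],
  [[0,0,0],[0,0,0]],
  [[0,0,0],[0,0,0]],
  [[0,0,0],[0,0,0]],
  [[0,0,0],[0,0,0]],
  [[0,0,0],[0,0,0]],
  [[0,0,0],[0,0,0]],
], claw=2.5)

```text
clock: 4.55
position: [616.5, -185.8, 26.9]
ee_rot: [0.745, -0.667, 0.0, -0.0]
contact_force: [-1.1, 1.8, 5.6]
gripper_width: 34.8
grasp_force: 62.6
```

drive_tool([
  [[0,0,-1.0],[0,0,0]],
  [[0,0,-3.0],[0,0,0]],
  [[0,0,-4.0],[0,0,0]],
  [[0,0,-4.0],[0,0,0]],
  [[-2.5,0.2,-3.0],[0,0,0]],
  [[-4.2,0.3,-1.7],[0,0,0]],
  [[-4.2,0.3,-1.7],[0,0,0]],
  [[-4.2,0.3,-1.7],[0,0,0]],
  [[-4.2,0.3,-1.7],[0,0,0]],
  [[-4.2,0.3,-1.7],[0,0,0]],
  [[-4.2,0.3,-1.7],[0,0,0]],
  [[-4.2,0.2,-1.7],[0,0,0]],
])

```text
clock: 5.75
position: [557.3, 130.0, 294.7]
ee_rot: [0.745, -0.667, -0.001, 0.001]
contact_force: [1.0, -0.1, -3.9]
gripper_width: 34.7
grasp_force: 61.7
```

drive_tool([
  [[-2.5,0,0],[0,0,3.0]],
  [[-1.0,0,0],[0,0,5.0]],
  [[0,0,0],[0,0,5.0]],
  [[0,0,0],[0,0,0]],
  [[0,0,0],[0,0,0]],
  [[0,0,0],[0,0,0]],
])

```text
clock: 6.35
position: [555.3, 163.0, 294.8]
ee_rot: [-0.665, 0.747, 0.0, -0.001]
contact_force: [0.6, 0.7, -4.5]
gripper_width: 34.7
grasp_force: 61.7
```

Run:
```python
from h import *
np.set_printoptions(precision=2,suppress=True)
d=shot("wrist","w3")
print(d["s"]["clock"],d["s"]["position"],d["s"]["ee_rot"],d["s"]["gripper_width"])
print(proj(d,[[557,46,30]]))
```

```text
6.35 [555.34 163.04 294.78] [-0.67  0.75  0.   -0.  ] 34.66889017714404
[[310.89  91.22]]
```

View pics/w3.png

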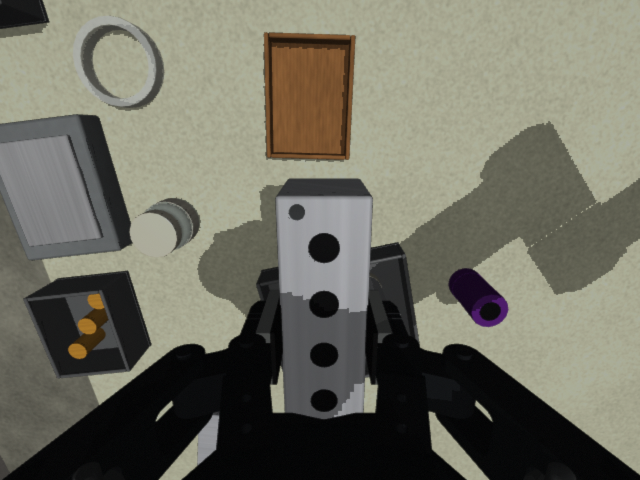

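The box rim is at corners (265,33), (355,36), (350,159) and (266,158), seen from nearly overhead. The manifold hangs straight in the grip with its top near edge at (278–372,197).

Run:
```python
from h import *
np.set_printoptions(precision=2,suppress=True)
f=np.load("pics/w3.npz");d={k:f[k] for k in f}
for s in (60,90,120):
    m=mask(d,(3,s,20),(20,255,255));m[170:]=0;m[:,:250]=0;m[:,375:]=0
    m=cv2.morphologyEx(m,cv2.MORPH_OPEN,np.ones((3,3)));
    print("box",s,rect(d,m,30,(310,95)))
print("inner floor",end=" ")
# manifold in tool coordinates: near top edge
hsv=cv2.cvtColor(d["img"],cv2.COLOR_RGB2HSV)
m=cv2.inRange(hsv,np.array((0,0,75)),np.array((179,18,255)));m[:185]=0;m[285:]=0;m[:,:265]=0;m[:,385:]=0
rows=[(r,)+tuple(np.flatnonzero(m[r])[[0,-1]]) for r in (200,210,220,240,260,275)]
print(rows, "top row",[int(np.flatnonzero(m[:,c])[0]) for c in (300,325,350)])
s=arm.read_state();R0=R.from_quat(s["ee_rot"]).as_matrix()
for r,a,b in rows:
    P=(cast(d,[(a,r),(b+1,r)],s["position"][2]+19.5)-s["position"])@R0;print(r,P[:,:2].round(1).tolist())
print((cast(d,[(325,196.5)],s["position"][2]+19.5)-s["position"])@R0, np.degrees(2*np.arctan2(s["ee_rot"][1],s["ee_rot"][0]))%360)
```

```text
box 60 (array([560.8 ,  53.61], dtype=float32), [np.float32(95.86656), np.float32(127.80542)], np.float32(81.776276))
box 90 (array([560.77,  53.57], dtype=float32), [np.float32(95.45598), np.float32(127.34033)], np.float32(81.83726))
box 120 (array([560.77,  53.54], dtype=float32), [np.float32(94.83769), np.float32(126.82054)], np.float32(81.8428))
inner floor [(200, np.int64(275), np.int64(372)), (210, np.int64(276), np.int64(371)), (220, np.int64(276), np.int64(371)), (240, np.int64(277), np.int64(370)), (260, np.int64(278), np.int64(384)), (275, np.int64(279), np.int64(369))] top row [196, 196, 196]
200 [[54.3, -18.6], [54.3, 17.0]]
210 [[50.6, -18.4], [50.6, 16.8]]
220 [[46.8, -18.5], [46.8, 17.0]]
240 [[39.0, -18.5], [39.0, 17.0]]
260 [[30.9, -18.4], [30.9, 22.7]]
275 [[24.6, -18.3], [24.7, 17.2]]
[[ 55.6   -0.43 -19.48]] 263.3771178144132
```

drive_tool([
  [[2.0,-0.86,0],[0,0,1.6]],
  [[3.5,-1.4,1.0],[0,0,0]],
  [[3.5,-1.4,1.5],[0,0,0]],
  [[1.75,-0.8,3.0],[0,0,0]],
  [[0,0,4.0],[0,0,0]],
  [[0,0,4.0],[0,0,0]],
  [[0,0,4.0],[0,0,0]],
  [[0,0,3.0],[0,0,0]],
  [[0,0,1.4],[0,0,0]],
  [[0,0,0],[0,0,0]],
  [[0,0,0],[0,0,0]],
  [[0,0,0],[0,0,0]],
])

```text
clock: 7.6
position: [586.2, 51.1, 78.0]
ee_rot: [-0.655, 0.756, -0.001, 0.002]
contact_force: [0.3, 0.2, -3.8]
gripper_width: 34.3
grasp_force: 61.4
```

```bash
cat > box.py <<'E'
from h import *
np.set_printoptions(precision=2,suppress=True)
BC=np.array([560.8,53.6]);BY=-8.2
def inbox(p):
    c,s=np.cos(np.radians(BY)),np.sin(np.radians(BY));q=np.array(p[:2])-BC;return np.array([c*q[0]+s*q[1],-s*q[0]+c*q[1]])
def world(p):
    c,s=np.cos(np.radians(BY)),np.sin(np.radians(BY));return BC+np.array([c*p[0]-s*p[1],s*p[0]+c*p[1]])
def yawx(s): return np.degrees(2*np.arctan2(s["ee_rot"][1],s["ee_rot"][0]))%360
def delta(s,target,tx):
    """cm along tool axes (after turning to tool-x angle tx) from state s to target xyz; tool z turn in deg"""
    a=np.radians(tx);X=np.array([np.cos(a),np.sin(a)]);Y=np.array([np.sin(a),-np.cos(a)])
    q=np.array(target[:2])-s["position"][:2]
    return np.array([q@X,q@Y,s["position"][2]-target[2]])/10,(yawx(s)-tx+180)%360-180
E
python3 - <<'E'
from box import *
s=arm.read_state()
print(s["position"],yawx(s),inbox(s["position"]),delta(s,[*world((23.5,0)),32],261.8))
d=shot("wrist","w4")
E
```

```text
[586.17  51.14  77.97] 261.7881708366821 [25.46  1.18] (array([0.12, 0.2 , 4.6 ]), np.float64(-0.011829163317884195))
```

View pics/w4.png

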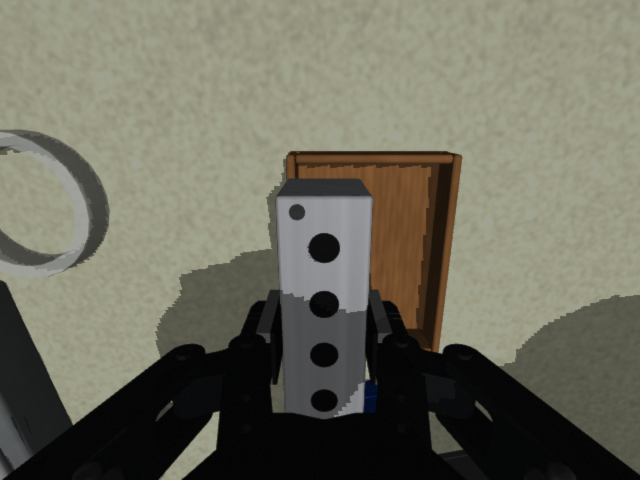

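The box's near rim runs from (288,152) to (461,153), and the right rim goes down to (437,352). The manifold is over its left part and slightly too far to the left.

Run:
```python
from box import *
f=np.load("pics/w4.npz");d={k:f[k] for k in f}
m=mask(d,(3,90,20),(20,255,255))
n,l,st,ce=cv2.connectedComponentsWithStats(m);m=(l==1+np.argmax(st[1:,4]));
print(cv2.boundingRect(m.astype(np.uint8)))
L=[np.flatnonzero(m[r])[[0,-1]] for r in (156,160,200,250,300)]; T=[np.flatnonzero(m[:,c])[0] for c in (310,340,380,420,450)]
print(L,T)
s=arm.read_state()
P=cast(d,[(L[0][0],156),(L[1][0],160),(L[0][1]+1,156),(L[2][1]+1,200),(L[3][1]+1,250),(L[4][1]+1,300)],30)
for p in P: print("side edges in box frame (expect x -+48)",inbox(p))
for c,t in zip((310,340,380,420,450),T): print("near edge (expect y -64)",inbox(cast(d,[(c,t)],30)[0]))
```

```text
(286, 151, 176, 203)
[array([287, 461]), array([286, 461]), array([373, 456]), array([371, 450]), array([381, 444])] [np.int64(151), np.int64(151), np.int64(151), np.int64(151), np.int64(153)]
side edges in box frame (expect x -+48) [ 46.49 -63.16]
side edges in box frame (expect x -+48) [ 47.1  -61.04]
side edges in box frame (expect x -+48) [-47.96 -63.25]
side edges in box frame (expect x -+48) [-48.18 -39.15]
side edges in box frame (expect x -+48) [-48.27  -9.29]
side edges in box frame (expect x -+48) [-48.37  23.59]
near edge (expect y -64) [ 34.02 -65.8 ]
near edge (expect y -64) [ 17.88 -65.81]
near edge (expect y -64) [ -3.62 -65.83]
near edge (expect y -64) [-25.1  -65.85]
near edge (expect y -64) [-41.31 -64.82]
```

```bash
sed -i 's/BC=np.array.*;BY/BC=np.array([560.2,52.9]);BY/' box.py; grep BC= box.py
```

```text
BC=np.array([560.2,52.9]);BY=-8.2
```

drive_tool([
  [[0.2,0.25,0.0],[0,0,0]],
  [[0,0,0],[0,0,0]],
  [[0,0,1.0],[0,0,0]],
  [[0,0,1.0],[0,0,0]],
  [[0,0,0.9],[0,0,0]],
  [[0,0,0.6],[0,0,0]],
  [[0,0,0.4],[0,0,0]],
  [[0,0,0],[0,0,0]],
  [[0,0,0],[0,0,0]],
  [[0,0,0],[0,0,0]],
])

```text
clock: 8.65
position: [582.5, 49.4, 37.7]
ee_rot: [-0.655, 0.756, -0.0, 0.0]
contact_force: [-0.2, -0.3, -4.8]
gripper_width: 34.5
grasp_force: 61.7
```

drive_tool([
  [[0,0,0.3],[0,0,0]],
  [[0,0,0.1],[0,0,0]],
  [[0,0,0.1],[0,0,0]],
  [[0,0,0.05],[0,0,0]],
  [[0,0,0],[0,0,0]],
  [[0,0,0],[0,0,0]],
])

```text
clock: 9.25
position: [582.1, 49.3, 31.9]
ee_rot: [-0.655, 0.756, -0.0, -0.0]
contact_force: [-0.7, 0.1, -2.3]
gripper_width: 34.7
grasp_force: 61.8
```

drive_tool([
  [[0,0,0.06],[0,0,0]],
  [[0,0,0.06],[0,0,0]],
  [[0,0,0],[0,0,0]],
  [[0,0,0],[0,0,0]],
])

```text
clock: 9.65
position: [582.1, 49.3, 31.9]
ee_rot: [-0.655, 0.756, -0.0, 0.0]
contact_force: [-3.3, 0.2, 5.3]
gripper_width: 35.0
grasp_force: 62.8
```

drive_tool([
  [[0,-0.15,0],[0,0,0]],
  [[0,0,0],[0,0,0]],
  [[0,0,0],[0,0,0]],
])

```text
clock: 9.95
position: [583.3, 49.0, 31.9]
ee_rot: [-0.655, 0.756, -0.0, -0.0]
contact_force: [-3.5, 1.2, 5.7]
gripper_width: 34.3
grasp_force: 62.8
```

drive_tool([
  [[0,0,0],[0,0,0]],
  [[0,0,0],[0,0,0]],
  [[0,0,0],[0,0,0]],
  [[0,0,0],[0,0,0]],
  [[0,0,0],[0,0,0]],
], claw=6.0)

```text
clock: 10.45
position: [583.8, 49.1, 30.5]
ee_rot: [-0.655, 0.756, -0.0, 0.0]
contact_force: [-0.4, -0.1, -0.3]
gripper_width: 60.5
grasp_force: 0.0
```

drive_tool([
  [[0,0,-2.0],[0,0,0]],
  [[0,0,-4.0],[0,0,0]],
  [[2.0,0.4,-4.0],[0,0,0]],
  [[4.1,0.9,-0.2],[0,0,0]],
  [[4.1,0.9,-0.2],[0,0,0]],
  [[4.1,0.9,-0.2],[0,0,0]],
  [[4.1,0.9,-0.2],[0,0,0]],
  [[4.1,0.9,-0.2],[0,0,0]],
  [[4.1,0.9,-0.2],[0,0,0]],
  [[4.1,0.9,-0.2],[0,0,0]],
  [[4.1,0.95,0],[0,0,0]],
  [[0,0,0],[0,0,8.0]],
], claw=8.5)

```text
clock: 11.65
position: [456.1, -287.9, 144.5]
ee_rot: [-0.597, 0.802, 0.0, -0.0]
contact_force: [-0.1, 0.2, 0.2]
gripper_width: 84.8
grasp_force: 0.0
```

drive_tool([
  [[0,0,0],[0,0,8.1]],
  [[0,0,0],[0,0,0]],
  [[0,0,0],[0,0,0]],
  [[0,0,0],[0,0,0]],
])

```text
clock: 12.05
position: [458.2, -284.1, 144.6]
ee_rot: [-0.543, 0.84, 0.0, -0.0]
contact_force: [0.8, 0.3, -0.2]
gripper_width: 84.8
grasp_force: 0.0
```

Run:
```python
from box import *
d=shot("wrist","w5");s=d["s"]
p=proj(d,[[458.5,-284.3,78]])[0];print(s["clock"],s["position"],yawx(s),p)
x,y=map(int,p);roi=np.zeros(d["img"].shape[:2],np.uint8);roi[max(0,y-95):y+95,x-95:x+95]=255
for hi in (35,45,55):
    m=mask(d,(0,0,0),(179,255,hi))&roi; m=cv2.morphologyEx(m,cv2.MORPH_CLOSE,np.ones((25,25)))
    r=rect(d,m,78,p);print(r,delta(s,[*r[0],49],r[2]+180))
```

```text
12.05 [ 458.2  -284.11  144.62] 245.816001504538 [324.73 254.59]
(array([ 454.48, -294.05], dtype=float32), [np.float32(39.27782), np.float32(64.608574)], np.float32(65.90586)) (array([ 1.06, -0.07,  9.56]), np.float64(-0.0898517669463672))
(array([ 454.52, -294.35], dtype=float32), [np.float32(39.51259), np.float32(65.33525)], np.float32(66.266914)) (array([ 1.09, -0.08,  9.56]), np.float64(-0.4509052337432422))
(array([ 454.36, -294.34], dtype=float32), [np.float32(39.643757), np.float32(65.22138)], np.float32(65.90579)) (array([ 1.09, -0.07,  9.56]), np.float64(-0.0897907317901172))
```

View pics/w5.png

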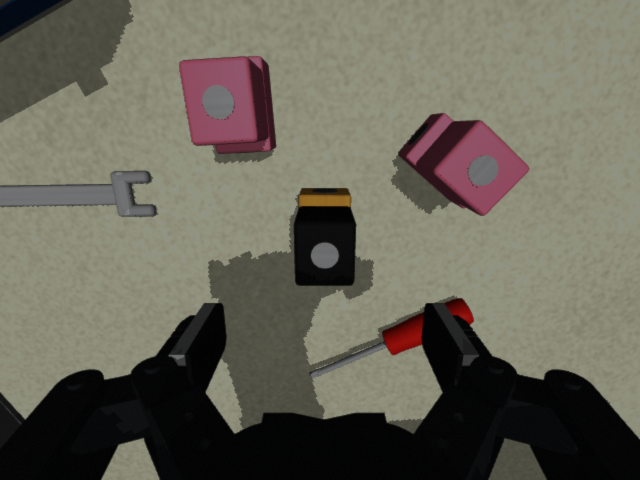

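The valve is centred at column 325 with its cap at (324,255), exactly where predicted, and it is aligned with the fingers. I'll descend and grip.

drive_tool([
  [[0,0,2.0],[0,0,0]],
  [[0,0,3.0],[0,0,0]],
  [[0,0,2.5],[0,0,0]],
  [[0,0,1.5],[0,0,0]],
  [[0,0,0.6],[0,0,0]],
  [[0,0,0],[0,0,0]],
  [[0,0,0],[0,0,0]],
])

```text
clock: 12.8
position: [458.8, -284.5, 49.4]
ee_rot: [-0.543, 0.84, -0.001, 0.0]
contact_force: [-0.3, 0.6, -0.5]
gripper_width: 85.1
grasp_force: 0.0
```

drive_tool([
  [[0,0,0],[0,0,0]],
  [[0,0,0],[0,0,0]],
  [[0,0,0],[0,0,0]],
  [[0,0,0],[0,0,0]],
  [[0,0,0],[0,0,0]],
  [[0,0,0],[0,0,0]],
  [[0,0,0],[0,0,0]],
  [[0,0,0],[0,0,0]],
], claw=2.5)

```text
clock: 13.6
position: [458.3, -284.5, 49.4]
ee_rot: [-0.542, 0.84, -0.0, 0.0]
contact_force: [-1.4, 0.7, 6.0]
gripper_width: 39.4
grasp_force: 61.7
```

drive_tool([
  [[0,0,-1.0],[0,0,0]],
  [[0,0,-3.0],[0,0,0]],
  [[0,0,-4.0],[0,0,0]],
  [[-4.0,0.71,-0.5],[0,0,0]],
  [[-4.0,0.71,-0.5],[0,0,0]],
  [[-4.0,0.71,-0.5],[0,0,0]],
  [[-4.0,0.71,-0.5],[0,0,0]],
  [[-4.0,0.71,-0.5],[0,0,0]],
  [[-4.0,0.71,-0.5],[0,0,0]],
  [[-4.0,0.71,-0.5],[0,0,0]],
  [[-4.1,0.75,-0.5],[0,0,0]],
  [[0,0,0],[0,0,-8.0]],
])

```text
clock: 14.8
position: [539.7, 36.0, 168.9]
ee_rot: [-0.603, 0.798, -0.0, 0.001]
contact_force: [0.1, -1.2, -3.9]
gripper_width: 39.0
grasp_force: 61.6
```

drive_tool([
  [[0,0,0],[0,0,-8.1]],
  [[0,0,0],[0,0,0]],
  [[0,0,0],[0,0,0]],
  [[0,0,0],[0,0,0]],
])

```text
clock: 15.2
position: [537.8, 31.3, 168.3]
ee_rot: [-0.654, 0.757, 0.0, -0.0]
contact_force: [-0.2, 0.6, -3.9]
gripper_width: 39.0
grasp_force: 61.6
```

Run:
```python
from box import *
d=shot("wrist","w6");s=d["s"]
print(s["clock"],s["position"],yawx(s),inbox(s["position"]),s["gripper_width"])
print("manifold near top corners predicted (inner, outer)",proj(d,[[*world((5.4,-56)),51],[*world((41.4,-56)),51]]))
```

```text
15.2 [537.85  31.31 168.34] 261.6161376936 [-19.05 -24.56] 39.012784848381365
manifold near top corners predicted (inner, outer) [[292.84 192.89]
 [245.61 192.99]]
```

View pics/w6.png

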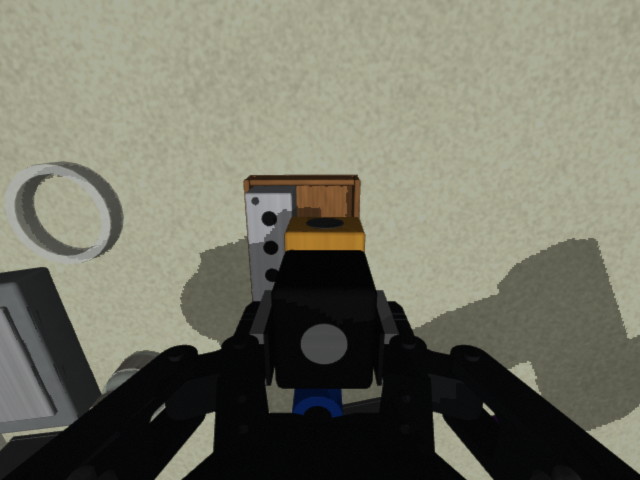

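The manifold sits in the box at (247–294, row 192), matching the prediction. The right rim is at column 361, and the valve hangs straight.

Run:
```python
from box import *
f=np.load("pics/w6.npz");d={k:f[k] for k in f}
hsv=cv2.cvtColor(d["img"],cv2.COLOR_RGB2HSV)
br=cv2.inRange(hsv,np.array((3,90,20)),np.array((20,255,255)))>0
for r in (184,200,208):
    c=np.flatnonzero(br[r,235:375])[[0,-1]]+235
    print(r,"rim L,R",[inbox(cast(d,[(k,r)],30)[0]).round(1) for k in (c[0],c[1]+1)])
t=np.flatnonzero(br[165:185,330])[0]+165;print("near rim",inbox(cast(d,[(330,t)],30)[0]))
g=cv2.cvtColor(d["img"],cv2.COLOR_RGB2GRAY).astype(int)
for r in (198,204,210):
    q=np.flatnonzero((hsv[r,240:305,1]<25)&(hsv[r,240:305,2]>60))+240
    print(r,q[0],q[-1],[inbox(cast(d,[(k,r)],51)[0]).round(1) for k in (q[0],q[-1]+1)])
s=arm.read_state();R0=R.from_quat(s["ee_rot"]).as_matrix()
# valve base: brass near top edge at bench height 32 -> TCP z 49.4 : 17.4 below TCP
m=br.copy();m[:225]=0;m[252:]=0;q=np.flatnonzero(m[240]);
print("base cols",q[0],q[-1])
P=(cast(d,[(q[0],240),(q[-1]+1,240)],s["position"][2]-17.4-8)-s["position"])@R0;print(P)
P=(cast(d,[(325,218)],s["position"][2]-17.4)-s["position"])@R0;print("far base top edge? x",P)
```

```text
184 rim L,R [array([ 47. , -59.5]), array([-47.8, -59.3])]
200 rim L,R [array([  4.9, -46.1]), array([-48.2, -46. ])]
208 rim L,R [array([  4.2, -39.4]), array([-48.4, -39.2])]
near rim [-23.23 -66.64]
198 245 292 [array([ 42.1, -52.1]), array([  5.4, -52.1])]
204 246 292 [array([ 41.7, -47.5]), array([  5.5, -47.4])]
210 246 291 [array([ 42.1, -42.7]), array([  6.4, -42.6])]
base cols 285 364
[[ 24.06 -20.78  25.39]
 [ 24.09  20.39  25.41]]
far base top edge? x [[37.85 -0.24 17.4 ]]
```

drive_tool([
  [[0,0,2.5],[0,0,-0.2]],
  [[0,0,3.0],[0,0,0]],
  [[0,0,2.0],[0,0,0]],
  [[0,0,1.5],[0,0,0]],
  [[0,0,1.0],[0,0,0]],
  [[0,0,0.7],[0,0,0]],
  [[0,0,0.2],[0,0,0]],
  [[0,0,0],[0,0,0]],
  [[0,0,0],[0,0,0]],
])

```text
clock: 16.15
position: [538.8, 31.8, 60.4]
ee_rot: [-0.656, 0.755, -0.0, 0.001]
contact_force: [-0.8, -0.0, -3.1]
gripper_width: 38.7
grasp_force: 61.5
```

drive_tool([
  [[0,0,0.3],[0,0,0]],
  [[0,0,0.15],[0,0,0]],
  [[0,0,0.1],[0,0,0]],
  [[0,0,0.05],[0,0,0]],
  [[0,0,0],[0,0,0]],
  [[0,0,0],[0,0,0]],
])

```text
clock: 16.75
position: [538.1, 31.7, 54.4]
ee_rot: [-0.656, 0.755, -0.0, 0.0]
contact_force: [-3.9, -0.0, 5.6]
gripper_width: 38.8
grasp_force: 62.5
```

drive_tool([
  [[0,0,0],[0,0,0]],
  [[0,0,0],[0,0,0]],
  [[0,0,0],[0,0,0]],
  [[0,0,0],[0,0,0]],
  [[0,0,-1.0],[0,0,0]],
  [[0,0,-3.0],[0,0,0]],
  [[0,0,-4.0],[0,0,0]],
  [[0,0,-4.0],[0,0,0]],
  [[-4.3,1.0,0],[0,0,0]],
  [[-4.3,1.0,0],[0,0,0]],
  [[-4.3,1.0,0],[0,0,0]],
  [[-4.3,1.0,0],[0,0,0]],
], claw=8.5)

```text
clock: 17.95
position: [522.4, 209.1, 174.8]
ee_rot: [-0.656, 0.755, -0.0, 0.001]
contact_force: [2.2, -0.8, 0.5]
gripper_width: 85.2
grasp_force: 0.0
```

drive_tool([
  [[-4.3,1.0,0],[0,0,0]],
  [[-4.3,1.0,0],[0,0,0]],
  [[0,0,0],[0,0,0]],
  [[0,0,0],[0,0,0]],
  [[0,0,0],[0,0,0]],
])

```text
clock: 18.45
position: [514.8, 294.7, 173.9]
ee_rot: [-0.656, 0.755, -0.0, -0.0]
contact_force: [0.1, 0.2, 0.3]
gripper_width: 85.1
grasp_force: 0.0
```

Run:
```python
from box import *
d=shot("wrist","w7");s=d["s"]
print(s["clock"],s["position"],yawx(s),s["gripper_width"],s["contact_force"])
print("pred canister, slim, short",proj(d,[[513.5,296,85],[596,302,85],[500,367,41]]))
```

```text
18.45 [514.75 294.75 173.89] 261.9389219557339 85.06824507467395 [0.07 0.15 0.31]
pred canister, slim, short [[327.14 245.43]
 [216.11 267.99]
 [352.48 301.4 ]]
```

View pics/w7.png

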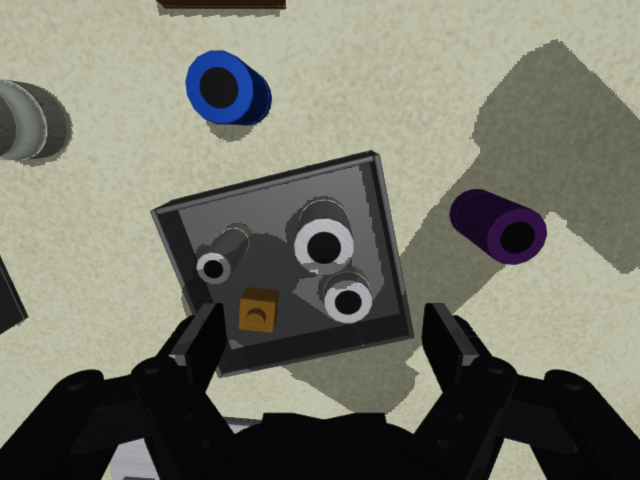

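The canister's white top ring is at (324,245), slim at (213,267), short at (348,302), and the fitting at (258,312).

Run:
```python
from box import *
f=np.load("pics/w7.npz");d={k:f[k] for k in f}
m=mask(d,(0,0,120),(179,30,255))
s=arm.read_state()
for n,(u,v),z,w in (("can",(324,245),85,45),("slim",(213,267),85,25),("short",(348,302),41,35)):
    q=np.zeros_like(m);q[v-w:v+w,u-w:u+w]=m[v-w:v+w,u-w:u+w];q=cv2.morphologyEx(q,cv2.MORPH_OPEN,np.ones((3,3)))
    N,l,st,ce=cv2.connectedComponentsWithStats(q);k=1+np.argmax(st[1:,4])
    c=max(cv2.findContours((l==k).astype(np.uint8),cv2.RETR_EXTERNAL,cv2.CHAIN_APPROX_NONE)[0],key=len)[:,0,:]
    (x,y),r=cv2.minEnclosingCircle(cast(d,c,z)[:,:2].astype(np.float32)); print(n,x,y,"diam",2*r,st[k,:4])
    if n=="can": C=(x,y);print(delta(s,[x,y,55],261.8))
    else: print("in tool from canister",delta(dict(s,position=np.array([*C,0])),[x,y,0],261.8)[0]*10)
```

```text
can 516.079833984375 296.8230285644531 diam 42.68285369873047 [294 219  60  45]
(array([-0.26, -0.08, 11.89]), np.float64(0.09848531552819395))
slim 599.79833984375 297.1549072265625 diam 21.702051162719727 [197 253  26  17]
in tool from canister [-12.27 -82.82   0.  ]
short 504.3623352050781 366.58233642578125 diam 43.12555694580078 [325 283  47  40]
in tool from canister [-67.37  21.55   0.  ]
```

drive_tool([
  [[-0.26,-0.08,1.5],[0,0,0]],
  [[0,0,3.0],[0,0,0]],
  [[0,0,3.0],[0,0,0]],
  [[0,0,2.5],[0,0,0]],
  [[0,0,1.4],[0,0,0]],
  [[0,0,0.5],[0,0,0]],
  [[0,0,0],[0,0,0]],
  [[0,0,0],[0,0,0]],
])

```text
clock: 19.3
position: [516.8, 297.9, 55.7]
ee_rot: [-0.656, 0.755, -0.0, 0.001]
contact_force: [0.5, 1.0, 0.4]
gripper_width: 85.0
grasp_force: 0.0
```

drive_tool([
  [[0,0,0],[0,0,0]],
  [[0,0,0],[0,0,0]],
  [[0,0,0],[0,0,0]],
  [[0,0,0],[0,0,0]],
  [[0,0,0],[0,0,0]],
  [[0,0,0],[0,0,0]],
  [[0,0,0],[0,0,0]],
  [[0,0,0],[0,0,0]],
], claw=3.0)

```text
clock: 20.1
position: [516.3, 298.3, 55.5]
ee_rot: [-0.656, 0.755, -0.0, 0.001]
contact_force: [-1.8, 0.1, 5.0]
gripper_width: 42.7
grasp_force: 60.8
```

drive_tool([
  [[0,0,-1.0],[0,0,0]],
  [[0,0,-3.0],[0,0,0]],
  [[0,0,-4.0],[0,0,0]],
  [[0,0,-3.0],[0,0,0]],
  [[4.06,-1.19,0],[0,0,0]],
  [[4.06,-1.19,0],[0,0,0]],
  [[4.06,-1.19,0],[0,0,0]],
  [[4.06,-1.19,0],[0,0,0]],
  [[4.06,-1.19,0],[0,0,0]],
  [[0,0,0],[0,0,0]],
  [[0,0,0],[0,0,0]],
  [[0,0,0],[0,0,0]],
])

```text
clock: 21.3
position: [546.5, 89.2, 164.6]
ee_rot: [-0.656, 0.755, 0.0, 0.0]
contact_force: [0.4, 0.1, -1.8]
gripper_width: 42.3
grasp_force: 61.2
```

Run:
```python
from box import *
d=shot("wrist","w8");s=d["s"]
print(s["clock"],s["position"],yawx(s),inbox(s["position"]),s["gripper_width"])
print(delta(s,[*world((-18.8,33.5)),70],261.8))
print("pred valve far coil edge, base far edge",proj(d,[[*world((-18.8,-1.3)),83],[*world((-18.8,6.7)),37],[*world((5.5,30)),51]]))
```

```text
21.3 [546.46  89.17 164.56] 261.99059970780615 [-18.77  33.94] 42.311486835122864
(array([0.04, 0.  , 9.46]), np.float64(0.19059970780614321))
pred valve far coil edge, base far edge [[325.52 197.09]
 [325.24 195.66]
 [293.83 228.69]]
```

View pics/w8.png

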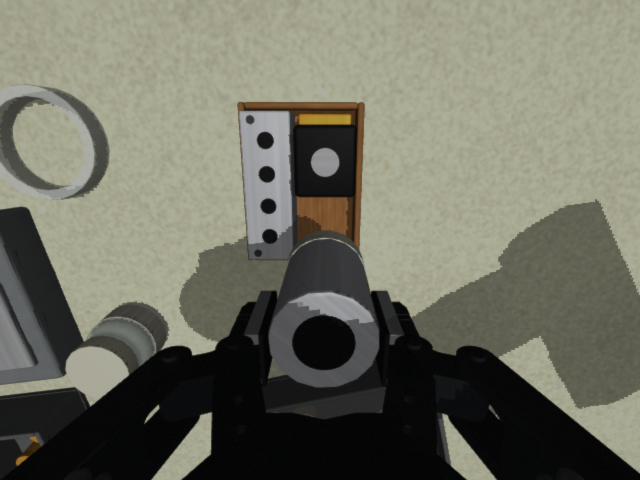

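The valve sits between the manifold and the right wall, its coil's far edge at row 197 as predicted. The free slot is (297–355, 200–255), with the canister upright above it.

drive_tool([
  [[0.12,0,2.0],[0,0,0.2]],
  [[0,0,2.5],[0,0,0]],
  [[0,0,2.0],[0,0,0]],
  [[0,0,1.5],[0,0,0]],
  [[0,0,1.0],[0,0,0]],
  [[0,0,0.8],[0,0,0]],
  [[0,0,0.4],[0,0,0]],
  [[0,0,0],[0,0,0]],
  [[0,0,0],[0,0,0]],
])

```text
clock: 22.25
position: [546.8, 87.7, 63.2]
ee_rot: [-0.655, 0.756, -0.0, 0.001]
contact_force: [0.9, 0.2, -0.9]
gripper_width: 42.4
grasp_force: 61.2
```

drive_tool([
  [[0,0,0.3],[0,0,0]],
  [[0,0,0.2],[0,0,0]],
  [[0,0,0.15],[0,0,0]],
  [[0,0,0.08],[0,0,0]],
  [[0,0,0.05],[0,0,0]],
  [[0,0,0],[0,0,0]],
  [[0,0,0],[0,0,0]],
])

```text
clock: 22.95
position: [546.4, 87.4, 55.5]
ee_rot: [-0.655, 0.756, -0.0, 0.0]
contact_force: [-2.9, 0.1, 4.8]
gripper_width: 42.4
grasp_force: 61.7
```

drive_tool([
  [[0,0,0],[0,0,0]],
  [[0,0,0],[0,0,0]],
  [[0,0,0],[0,0,0]],
  [[0,0,0],[0,0,0]],
  [[0,0,-1.0],[0,0,0]],
  [[0,0,-3.0],[0,0,0]],
  [[0,0,-4.0],[0,0,0]],
  [[0,0,-4.0],[0,0,0]],
  [[0,0,-2.0],[0,0,0]],
  [[0,0,0],[0,0,0]],
  [[0,0,0],[0,0,0]],
], claw=8.5)

```text
clock: 24.05
position: [546.1, 87.5, 195.3]
ee_rot: [-0.654, 0.756, 0.0, 0.001]
contact_force: [-0.6, -0.6, -0.6]
gripper_width: 84.9
grasp_force: 0.0
```

Run:
```python
from box import *
d=shot("wrist");e=shot("side");print(d["s"]["clock"],d["s"]["position"],d["s"]["contact_force"])
a=d["img"][60:420,130:510];b=cv2.resize(e["img"][200:330,210:360],(415,360),interpolation=cv2.INTER_CUBIC)
cv2.imwrite("pics/fin.png",np.hstack([a,b])[:,:,::-1])
```

```text
24.05 [546.13  87.5  195.3 ] [-0.55 -0.6  -0.56]
```

View pics/fin.png

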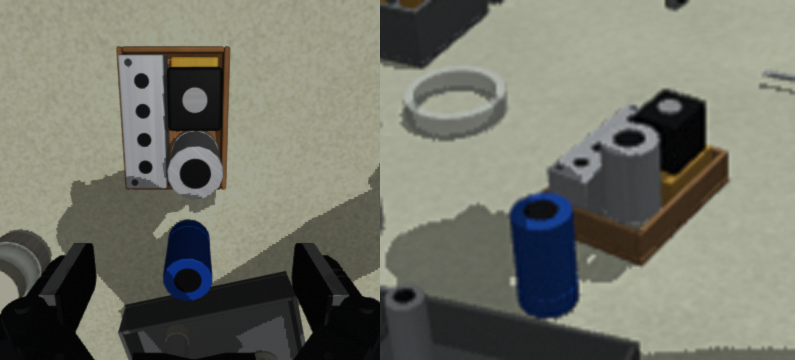

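The final picture shows all three parts upright inside the box: manifold on the left at (140,120), valve at (195,100), canister at (195,165). The side view confirms they sit level below the rim, and the gripper is clear.

```bash
python3 -c "
from bench import arm
print(arm.job_done())"
```

```text
the job is handed in; nothing more can be done
None
```

I set the manifold, valve and canister upright on the box floor without dropping any of them, and handed the job in at about 24 s of the 72 s allowed; the final pictures look right, but no verdict came back.

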